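Slide the chip carrier along the rail into the corner pocket

ROBOT

A 7-joint arm with a two-finger parallel gripper is mounted at the origin on a cart in front of the work surface, level with it; the furniture and walls round the work are solid. World frame = base frame: x ahead of the robot, y to its left, z up, the work surface at z = 0. Lengths are in m, angles in rad, forces in N, time in s.
With the tool pointing down it reaches from about 0.425 to 1.025 m from the base axis. Payload 3.6 kg.
Tool frame: the origin (TCP) lies at the very end of the fingers, on their centre line; the grasp point (between the pads) lies robot.grip_point_offset behind it (robot.grip_point_offset is the distance from the TCP to the grasp point, in m); z points along the fingers, y is the line along which they close (so a half turn about z gives the same grasp; the last joint's range is limited). The gripper opens to 85 mm and grips with 20 to 120 N. Pads are 22 mm wide; open, the fingers measure 114 mm over their backs; the gripper's body (76 mm by 85 mm) begins 54 mm behind the grasp point. The pads swing forward as they close: fully open they stand 13 mm farther back than shut.
Start: joints at [-0.093, 0.591, 0.048, 1.609, -0.033, 0.943, -0.034], TCP at [0.725, 0, 0.231] pointing down, gripper open.
Joint ranges: [-2.69, 2.69], [-0.47, 2.24], [-1.27, 1.36], [0.19, 2.51], [-1.53, 4.68], [0.08, 2.07], [-3.09, 3.09]. Speed limits (rad/s): [2.57, 2.57, 3.14, 3.14, 3.14, 3.14, 3.14].

INTERFACE

Orientations are given as a unit quaternion [x, y, z, w].
In Python, from station import robot gives the robot as it stands. The module is installed in compiled form; this text tells all that it offers.
- The arm moves only by the shell command python3 -m crank 'ROWS' [FORCE]. ROWS is JSON, a list of rows, each an object of numbers: "claw": the finger opening in mm, from 0 to 85.4; "x", "y", "z": the shift along the tool's x, y, z in units of 30 mm (1.0 is 30 mm); "rx", "ry", "rz": the turn, a rotation vector about the tool's x, y, z in units of 5 degrees (1.0 is 5 degrees). A call has 1 to 20 rows; each row shifts and turns the commanded pose from where the row before left it, along the tool's axes as they then stand; what a row does not reach is not made up. A row lasts 1/8 s, in which the tool goes at most 62.5 mm and 10.7 degrees, less where a joint would pass 70% of its speed; a pose out of reach is approached as far as the arm can. A call is refused whole if a number of a shift passes 1 or a number of a turn 1, either way. A call with a gripper value outside its range is refused whole. The fingers move at their own pace and stop on an object; FORCE is the grip in N (left out, the last holds). Time passes only in rows, so rows that do not move let the fingers close. It gives the time, the measured TCP pose, the force, the opening and the grip force at its end, in the units of the state.
- robot.state(): the state, without advancing time (a new reading comes with each control period).
- robot.get_image(name): name is "scene" or "side" or "wrist"; returns (picture, depth): 480x640x3 uint8, red, green, blue; 480x640 float32, m along the optical axis (not along the pixel's ray), 0 where there is no reading.
- robot.get_calibration(name): a dict with "intrinsics" (3x3 intrinsics, pixels), "k1" (the pictures are not rectified: a ray, as slopes to the right and down, at radius r is drawn at 1 + k1 r^2 times it, then the intrinsics apply), "extrinsics" (4x4, takes a point from camera to world coordinates); the wrist camera has in their place "mount" (4x4, takes a point from camera to tool coordinates, whose origin is the TCP and whose axes are the flange's). Camera axes: x right, y down, z forward; pixel columns grow to the right and rows downward; lengths in m; the calibration is good to about 2 mm. A picture is of the moment at which its call begins: read the wrist's pose just before it. get_calibration takes no time and is no camera call.
- robot.sign_off(): hands the job in; it is judged then, once.
Trained networks look in the newest picture that a camera, given by its name, has taken for a name from the list of things; names that differ only in an ending like _2 or _b are one class to them, and where a whole thing is asked for, a point or a joint stands for the part that bears it (a point fixed in the world has none). Each returns a list of dicts, best first, with "conf" (0 to 1); they miss things now and then, are a little off and sometimes report something else, mostly with a low value. They report only what shows in the picture. A call takes as long as a camera call. They do not tell look-alikes from the thing itself.
- robot.cut_out(camera, label): "region" (480x640 bool, what is visible of it) and "extent" ([left, top, width, height] in pixels, round what is visible of it).
The state is a dict: "time": time; "joint_positions": joint angles; "dq": joint speeds; "joint_torque": joint torques, N m; "position": TCP position; "ee_rot": TCP orientation; "ft_force": force on the tool from outside, world axes, zero at the start; "wrist_torque": the same for the moment, N m; "gripper_width": opening from 0.0 (shut) to 1.0 (fully open); "finger_force": force on a finger pad.
Only numpy, scipy, OpenCV 4.12 (cv2) and the standard library are available. Lean on these libraries where they do the work, as an engineer would, in place of code of your own. Each camera call takes 0.05 s, during which the arm holds its last target. There are 200 camera calls.

TASK

With the fingertips only, push the chip carrier on the metal nest flat up against the long rail, finger notch still facing away from the rail; then, keeping it against the rail, drag it along to the end stop until it sits fully home in the corner pocket, touching both rail and stop. Never lift it or tip it up, leave the two vials and the beaker where they stand, and let go at the end.

Things in the scene. Friction and masses are not known exactly. Their poses are not given: they have to be found in the camera images.
- nest: Fixed metal nest on the worktop: bright flat deck with dark 16 mm high guides. Origin on the worktop (z = 0); x points across the deck to the rail (away from the robot), y along the rail (to the robot's left), z up; yaw varies. Deck: x -65 to 90, y -170 to 170 mm, top z = 12 mm. The rail runs along the whole far edge: inner face at x = 76 mm, 14 mm thick, top z = 28 mm.
- pocket (a point): Point on the deck's top where the carrier's origin lies when it is home, touching rail and stop: x = 56, y = -118, z = 12 mm of the nest, axes as the nest's. The end stop stands across the right (-y) end of the rail: inner face at nest y = -156 mm, 14 mm thick, from x = 20 mm to the rail, top z = 28 mm.
- lip (a point): Free end of the short lip that reaches 14 mm from the stop, alongside the rail, and closes the pocket's near side: 12 mm thick (nest x 20 to 32 mm), ends at nest y = -142 mm. The point is on its top (z = 28 mm). Between lip and rail are 44 mm: the 40 mm wide carrier enters with 4 mm of play, only while it lies along the rail.
- carrier: Loose chip carrier on the deck: grey plastic block with a clear window and two ports on top, 76 mm long (y), 40 mm wide (x), 16 mm high, about 90 g (mass and friction vary). Origin: centre of its underside. Its straight +x side faces the rail at first, within 25 degrees, at least 6 mm off it; it starts at least 115 mm from home along the rail.
- notch (a point): Middle of the floor of the carrier's finger notch, 8 mm above its underside, at x = -6 mm of the carrier; axes as the carrier's. The notch is a rectangular cut in the middle of the -x long side, 40 mm wide (y -20 to 20 mm), 14 mm deep (x -20 to -6 mm), through the whole height. A finger in it can press the carrier on the rail and drag it along at once.
- small_vial: Bystander: round screw-capped sample vial, 22 mm diameter, 40 mm high, upright on the deck's near right part. Origin: centre of its underside.
- tall_vial: Bystander: round screw-capped sample vial, 24 mm diameter, 46 mm high, upright on the worktop behind the rail. Origin: centre of its underside.
- beaker: Bystander: small glass beaker, 54 mm diameter, 70 mm high, upright on the worktop beyond the end stop. Origin: centre of its underside.
Mind the look-alikes: they are no part of the job. There is more than one size of the carrier; the job needs the smaller.

How it is judged:
On the way:
1. the carrier lies flat against the rail (gap under 4 mm at its middle, parallel within 0.1 rad), still at least 40 mm short of its home along the rail (x of carrier in the frame of pocket above -0.004 m and angle between the y axis of carrier and the y axis of nest, either way round below 0.1 rad and y of carrier in the frame of pocket above 0.04 m), for 0.1 s.
At the end, for the whole second after the job is handed in: The carrier lies at rest and let go in the corner pocket, within 3 mm of home both across and along the rail and in height, parallel to the rail within 0.06 rad, notch away from the rail, flat on the deck; both vials and the beaker stand upright within 12 mm of where they stood (x of carrier in the frame of pocket between -0.003 and 0.003 m and y of carrier in the frame of pocket between -0.003 and 0.003 m and z of carrier in the frame of pocket between -0.003 and 0.003 m and angle between the y axis of carrier and the y axis of nest, either way round below 0.06 rad and x of notch in the frame of pocket below 0 m and angle between carrier's own z axis and vertical below 0.06 rad and linear speed of carrier below 0.01 m/s and contact force between the fingers and carrier below 0.05 N and angle between each of small_vial, tall_vial, beaker's own z axis and vertical below 0.2 rad and distance of each of small_vial, tall_vial, beaker from where it was at the start of the episode below 0.012 m); the robot touches nothing.
It fails at once if the carrier is lifted (its origin more than 8 mm above the deck) (z of carrier in the frame of pocket above 0.008 m).
It fails at once if the carrier is tipped by more than 0.25 rad (angle between carrier's own z axis and vertical above 0.25 rad).
It fails at once if the carrier's middle is within 100 mm of home along the rail while more than 8 mm off the rail (y of carrier in the frame of pocket below 0.1 m and x of carrier in the frame of pocket below -0.008 m).
It fails at once if a vial or the beaker is displaced by more than 12 mm (distance of any of small_vial, tall_vial, beaker from where it was at the start of the episode above 0.012 m).
It also fails if it takes over 48 s, if anything falls off the work surface, if the arm or the gripper's body presses on something with over 40 N, if the wrist force passes 120 N, or if a joint passes its speed limit or range.

## Working session

There is one attempt and no reset: what is moved stays moved. The work goes in short steps, Python scripts to look and compute and a shell command to move; the robot and the scene stay as the last step left them, time stands still between calls to the robot, and variables do not carry over. Pictures are saved under pics/ and viewed, at most 13 in all, crops included, and the job is handed in when it is done.

```bash
mkdir -p pics; cat > h.py <<'E'
import numpy as np, cv2
from station import robot
from scipy.spatial.transform import Rotation as R
def cam(name):
    s=robot.state(); im,d=robot.get_image(name); c=robot.get_calibration(name)
    if 'extrinsics' in c: T=np.array(c['extrinsics'])
    else:
        T=np.eye(4);T[:3,:3]=R.from_quat(s['ee_rot']).as_matrix();T[:3,3]=s['position'];T=T@np.array(c['mount'])
    return im,d,np.array(c['intrinsics']),c['k1'],T
def cloud(d,K,k1,T):
    v,u=np.mgrid[0:480,0:640]
    p=cv2.undistortPoints(np.stack([u.ravel(),v.ravel()],1).astype(float)[:,None],K,np.array([k1,0,0,0.]))[:,0]
    z=d.ravel(); P=np.c_[p*z[:,None],z]@T[:3,:3].T+T[:3,3]
    P[z==0]=np.nan
    return P.reshape(480,640,3)
def save(n,im): cv2.imwrite('pics/'+n,im[:,:,::-1])
E
python3 - <<'E'
from h import *
print(robot.grip_point_offset, robot.state())
for n in ['scene','wrist','side']:
    im,d,K,k1,T=cam(n); P=cloud(d,K,k1,T); save(n+'0.png',im); np.savez(n+'0.npz',im=im,P=P)
    print(n,T[:3,3].round(3),T[:3,2].round(2))
    for l in ['carrier','nest','small_vial','tall_vial','beaker','lip','pocket','notch']:
        for r in robot.cut_out(n,l)[:3]:
            m=r['region']; print(n,l,round(r['conf'],2),r['extent'],np.nanmedian(P[m],0).round(3),np.nanmax(P[m][:,2]).round(3))
E
```

```text
0.0187 {'time': 0.0, 'joint_positions': array([-0.09352645,  0.59212798,  0.04830442,  1.6098402 , -0.03332917,
        0.94265897, -0.0336815 ]), 'dq': array([ 3.75133214e-06, -4.70734008e-07, -3.25863411e-04,  9.01468313e-04,
       -1.75639916e-03, -2.64181760e-04,  7.01013273e-05]), 'joint_torque': array([ 3.78132427e-04, -5.48684978e+01,  1.54672019e+00, -1.98121297e+01,
        9.43630905e-03,  8.90732801e-03, -1.16924070e-05]), 'position': array([7.24176113e-01, 3.01259909e-05, 2.30127951e-01]), 'ee_rot': array([ 0.70706956,  0.70714312, -0.00082473, -0.00074975]), 'ft_force': array([-0.54671391, -0.98913056, -0.40082131]), 'wrist_torque': array([ 0.04001231,  0.0549342 , -0.05969148]), 'finger_force': 0.0, 'gripper_width': 1.0004186987247459}
scene [ 0.026 -0.544  0.495] [ 0.59  0.61 -0.52]
scene carrier 0.93 [158.4, 227.6, 60.8, 38.3] [0.369 0.154 0.021] 0.025
scene carrier 0.83 [267.4, 213.4, 34.4, 27.0] [0.546 0.08  0.026] 0.03
scene nest 0.97 [228.0, 193.0, 173.4, 110.1] [ 0.554 -0.001  0.011] 0.07
scene small_vial 0.77 [311.9, 255.3, 13.1, 21.3] [ 0.487 -0.071  0.035] 0.
[... 1185 characters left out ...]
.97 [343.7, 281.7, 34.7, 41.9] [0.553 0.088 0.029] 0.033
side carrier 0.75 [423.0, 260.3, 69.2, 55.7] [0.382 0.171 0.024] 0.028
side nest 0.7 [256.3, 208.1, 171.2, 169.9] [0.571 0.041 0.013] 0.249
side small_vial 0.66 [325.9, 219.7, 14.9, 19.0] [ 0.496 -0.062  0.039] 0.056
side tall_vial 0.54 [268.7, 286.3, 10.2, 21.2] [ 0.672 -0.004  0.036] 0.049
side beaker 0.66 [274.1, 173.6, 23.7, 37.4] [ 0.519 -0.18   0.046] 0.075
side lip 0.73 [256.5, 209.3, 168.4, 167.5] [0.571 0.043 0.013] 0.247
side pocket 0.7 [253.3, 207.5, 174.4, 172.0] [0.571 0.043 0.013] 0.249
side notch 0.86 [345.6, 281.7, 37.1, 48.5] [0.553 0.09  0.029] 0.033
side notch 0.81 [429.7, 260.4, 66.0, 62.1] [0.382 0.171 0.023] 0.028
```

```bash
python3 - <<'E'
from h import *
# top-down map at 2 px/mm*0.. from side + wrist
a=np.zeros((600,800,3),np.uint8)
for n in ['side','wrist']:
    f=np.load(n+'0.npz');P=f['P'].reshape(-1,3);c=f['im'].reshape(-1,3)
    ok=np.isfinite(P[:,0])&(P[:,2]<.1); P=P[ok];c=c[ok]
    u=((.3-P[:,1])*1333).astype(int); v=((.75-P[:,0])*1333).astype(int)
    k=(u>=0)&(u<798)&(v>=0)&(v<598)
    for du in (0,1):
        for dv in (0,1): a[v[k]+dv,u[k]+du]=c[k]
save('top.png',a)
E
```

```text
(no output)
```

View pics/wrist0.png

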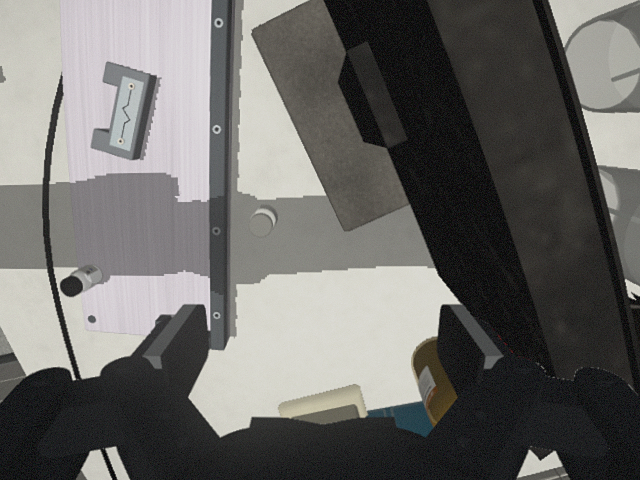

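```bash
python3 -c "
import cv2
a=cv2.imread('pics/side0.png');cv2.imwrite('pics/side0c.png',cv2.resize(a[150:400,220:520],None,fx=2.4,fy=2.4))"
```

```text
(no output)
```

View pics/side0c.png

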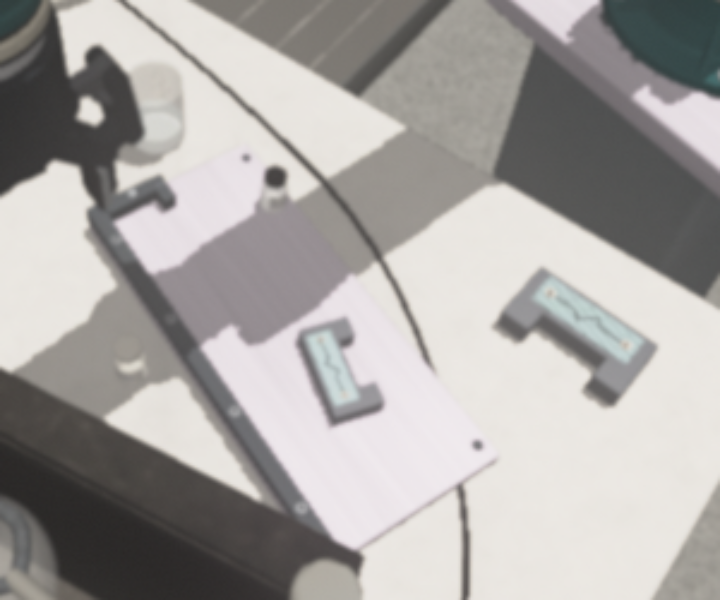

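View pics/top.png

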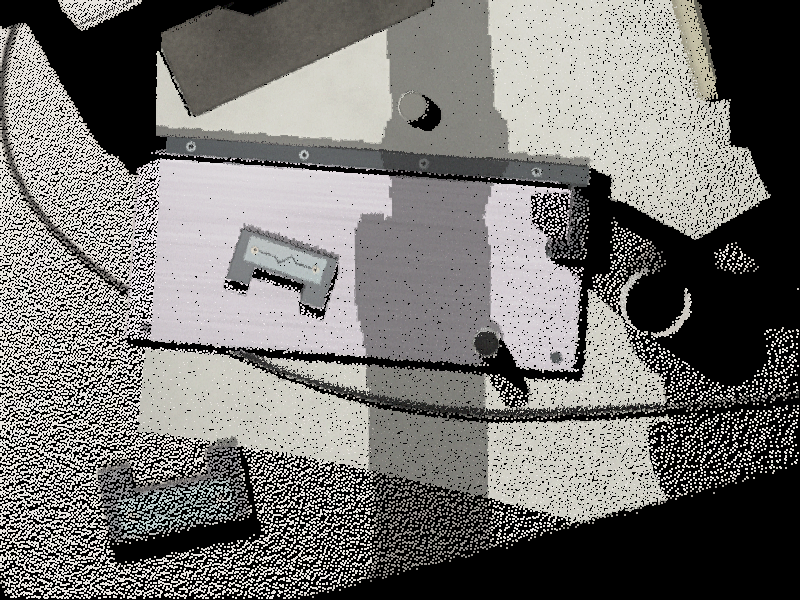

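```bash
cat > fit.py <<'E'
from h import *
def fitnest(P,im):
    g=im.astype(int).max(2)
    m=(P[...,2]>.022)&(P[...,2]<.034)&(g<125)&(P[...,0]>.56)&(P[...,0]<.68)&(P[...,1]>-.145)&(P[...,1]<.19)
    n,l,st,_=cv2.connectedComponentsWithStats(m.astype(np.uint8)); 
    k=1+np.argmax(st[1:,4]); q=P[l==k]
    # rail direction by line fit to inner/outer edges in bins
    b=np.arange(q[:,1].min()+.03,q[:,1].max()-.005,.005)
    E=[]
    for y in b:
        s=q[(q[:,1]>y)&(q[:,1]<y+.005)]
        if len(s)>8: E.append([y+.0025,*np.percentile(s[:,0],[3,97])])
    E=np.array(E)
    w=E[:,2]-E[:,1]; E=E[abs(w-np.median(w))<.003]
    pi=np.polyfit(E[:,0],E[:,1],1); po=np.polyfit(E[:,0],E[:,2],1)
    return q,pi,po,np.median(w)
def carrier(P,m):
    q=P[m]; z=np.nanpercentile(q[:,2],60); q=q[abs(q[:,2]-z)<.004][:,:2]
    # nominal outline fit: minAreaRect of trimmed pts
    (c,s,a)=cv2.minAreaRect((q*1000).astype(np.float32)); return c,s,a,z
E
python3 - <<'E'
from fit import *
for n in ['wrist','side']:
    f=np.load(n+'0.npz');P=f['P'];im=f['im']
    q,pi,po,w=fitnest(P,im)
    yaw=-np.arctan(pi[0]); print(n,'yaw',yaw,-np.arctan(po[0]),'x at y=0',pi[1],po[1],'w',w,'y range',np.percentile(q[:,1],[.2,99.8]), 'z',np.median(q[:,2]))
    # deck
    m=(abs(P[...,2]-.012)<.006)&(P[...,0]>.44)&(P[...,0]<.67)&(P[...,1]>-.2)&(P[...,1]<.23)
    r,dd=np.median(P[m][:,2]),P[m]
    c,s=np.cos(-yaw),np.sin(-yaw); xy=dd[:,:2]@np.array([[c,-s],[s,c]]).T
    print(' deck z',r,'rot x',np.percentile(xy[:,0],[.1,.5,99.5,99.9]),'y',np.percentile(xy[:,1],[.1,.5,99.5,99.9]))
    im_,d_=robot.get_image(n)
    for rr in robot.cut_out(n,'carrier')[:2]: print(' car',rr['conf'],carrier(P,rr['region']))
f=np.load('side0.npz')['P']; m=(f[...,0]>.65)&(f[...,2]>.06); print('tall behind',f[m].min(0),np.nanpercentile(f[m],[5,50,95],axis=0))
E
```

```text
wrist yaw -0.07363571507036688 -0.07375090779512262 x at y=0 0.6233962355974955 0.636220872550671 w 0.012773125649530925 y range [-0.1403522   0.17458776] z 0.0282204932230124
 deck z 0.012361186179105643 rot x [0.44404156 0.44711231 0.63482204 0.65595273] y [-0.13637702 -0.09326007  0.22297674  0.22456498]
 car 0.87 ((549.712646484375, 88.84211730957031), (76.44857025146484, 41.44480514526367), 71.45004272460938, np.float64(0.02874162697489463))
 car 0.72 ((560.1051635742188, 24.631973266601562), (323.7085266113281, 156.75831604003906), 85.68458557128906, np.float64(0.012781935873473926))
side yaw -0.08020845184486963 -0.0727496612983696 x at y=0 0.6246483930108884 0.6351346375510436 w 0.009907686189958187 y range [-0.1398188   0.17533628] z 0.02848956200650954
 deck z 0.012845713338033193 rot x [0.44312273 0.44648219 0.63361039 0.65818422] y [-0.14859634 -0.12931524  0.24585883  0.2651692 ]
 car 0.93 ((379.9537658691406, 169.68795776367188), (59.13902282714844, 109.30118560791016), 11.837876319885254, np.float64(0.024004031099644663))
 car 0.68 ((548.5379638671875, 88.06048583984375), (76.42721557617188, 40.57566833496094), 71.5392074584961, np.float64(0.029129368029649362))
tall behind [ 0.6501867  -0.4068373   0.06000297] [[ 0.70353808 -0.39157377  0.07296415]
 [ 0.79862276 -0.00288048  0.24949641]
 [ 1.01133251  0.21526259  0.56905747]]
```

The smaller carrier is the one on the deck: in the wrist picture it sits around (125,110), with the notch facing the robot, and the larger look-alike lies off the nest. The rail runs from (222,0) to (218,348). Fitted nest: origin about (0.549, 0.036), yaw -4.2°. Carrier: (0.5495, 0.089), yaw -18.5°. I'll close the fingers, back off and turn so the tool's y axis runs along the rail.

```bash
python3 -m crank '[{"claw":0,"y":-1},{"claw":0,"y":-1},{"claw":0,"y":-1},{"claw":0,"y":-1},{"rz":-1},{"rz":-1},{"rz":-1},{"rz":-1},{"rz":-1},{"rz":-1},{"rz":-1},{"rz":-1},{"rz":-1},{"rz":-1},{"rz":-1},{"rz":-1},{"rz":-1},{"rz":-1},{"rz":-1},{"rz":-1}]'
python3 -m crank '[{"rz":-1},{"rz":-0.16},{"x":0}]'
cat > rel.py <<'E'
from h import *
O=np.array([.549,.036]);yaw=-.0737
c,s=np.cos(yaw),np.sin(yaw);N=np.array([[c,-s],[s,c]])
def nest(p): return N.T@(np.array(p)[:2]-O)
def show():
    st=robot.state(); r=R.from_quat(st['ee_rot']).as_matrix()
    print('t',round(st['time'],2),'tcp nest mm',(nest(st['position'])*1e3).round(1),'z',round(st['position'][2]*1e3,1),'toolx deg vs -nestx',round(np.degrees(np.arctan2(r[1,0],r[0,0])-np.pi-yaw)%360,2),'down',r[:,2].round(4),'F',st['ft_force'].round(1),'w',round(st['gripper_width'],3))
if __name__=='__main__': show()
E
python3 - <<'E'
from rel import *
from fit import *
show()
im,d,K,k1,T=cam('wrist');P=cloud(d,K,k1,T);save('wrist1.png',im);np.savez('wrist1.npz',im=im,P=P)
for n in ['carrier','small_vial','tall_vial']:
    for rr in robot.cut_out('wrist',n)[:2]: print(n,rr['conf'],rr['extent'],carrier(P,rr['region']),nest(np.nanmedian(P[rr['region']],0)))
E
```

```text
t 1.55 tcp nest mm [178.2 -23. ] z 231.3 toolx deg vs -nestx 274.22 down [-0.e+00 -1.e-04 -1.e+00] F [0.6 0.5 0.3] w 0.997
carrier 0.67 [90.4, 63.5, 67.1, 93.4] ((549.3507080078125, 88.65347290039062), (76.76826477050781, 41.30042266845703), 70.9701156616211, np.float64(0.02870546300268162)) [0.00330773 0.05170246]
small_vial 0.86 [57.7, 265.1, 45.5, 28.8] ((497.3927917480469, -63.34468078613281), (11.806798934936523, 20.13986587524414), 19.80638885498047, np.float64(0.04536800899654)) [-0.04293515 -0.10137074]
small_vial 0.43 [60.0, 0.0, 173.7, 351.7] ((560.490966796875, 24.24859619140625), (322.7784423828125, 156.28334045410156), 85.72940063476562, np.float64(0.012762504397343255)) [0.02085539 0.00636914]
tall_vial 0.78 [249.0, 204.5, 29.9, 32.8] ((671.04248046875, -8.973670959472656), (20.30635643005371, 19.30135154724121), 6.718128681182861, np.float64(0.04491349255304661)) [ 0.12644303 -0.0320038 ]
tall_vial 0.67 [90.0, 62.0, 66.1, 96.0] ((549.3480834960938, 88.64598083496094), (76.7524185180664, 41.30042266845703), 70.9701156616211, np.float64(0.028726153510671204)) [0.00341611 0.05193603]invalid input at $[0]: expected keys claw, x, y, z, rx, ry, rz
invalid input at $[0]: expected keys claw, x, y, z, rx, ry, rz
```

View pics/wrist1.png

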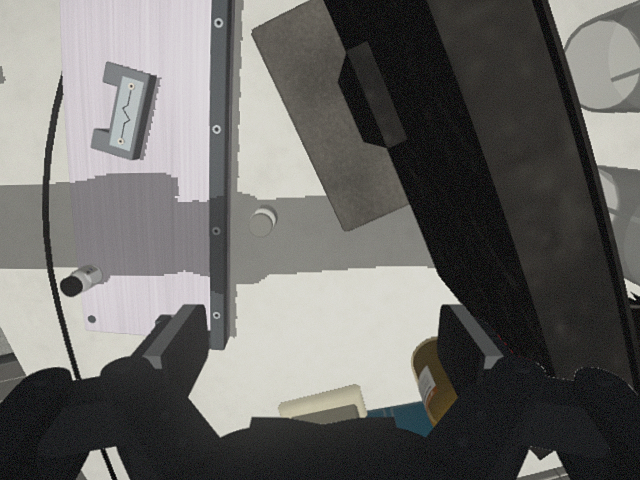

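Unchanged view: the call was refused because every row needs all the keys. I'll write full rows.

```bash
python3 -m crank '[{"claw":0,"x":0,"y":-1,"z":0,"rx":0,"ry":0,"rz":0},{"claw":0,"x":0,"y":-1,"z":0,"rx":0,"ry":0,"rz":0},{"claw":0,"x":0,"y":-1,"z":0,"rx":0,"ry":0,"rz":0},{"claw":0,"x":0,"y":-1,"z":0,"rx":0,"ry":0,"rz":0},{"claw":0,"x":0,"y":0,"z":0,"rx":0,"ry":0,"rz":-1},{"claw":0,"x":0,"y":0,"z":0,"rx":0,"ry":0,"rz":-1},{"claw":0,"x":0,"y":0,"z":0,"rx":0,"ry":0,"rz":-1},{"claw":0,"x":0,"y":0,"z":0,"rx":0,"ry":0,"rz":-1},{"claw":0,"x":0,"y":0,"z":0,"rx":0,"ry":0,"rz":-1},{"claw":0,"x":0,"y":0,"z":0,"rx":0,"ry":0,"rz":-1},{"claw":0,"x":0,"y":0,"z":0,"rx":0,"ry":0,"rz":-1},{"claw":0,"x":0,"y":0,"z":0,"rx":0,"ry":0,"rz":-1},{"claw":0,"x":0,"y":0,"z":0,"rx":0,"ry":0,"rz":-1},{"claw":0,"x":0,"y":0,"z":0,"rx":0,"ry":0,"rz":-1},{"claw":0,"x":0,"y":0,"z":0,"rx":0,"ry":0,"rz":-1},{"claw":0,"x":0,"y":0,"z":0,"rx":0,"ry":0,"rz":-1},{"claw":0,"x":0,"y":0,"z":0,"rx":0,"ry":0,"rz":-1},{"claw":0,"x":0,"y":0,"z":0,"rx":0,"ry":0,"rz":-1},{"claw":0,"x":0,"y":0,"z":0,"rx":0,"ry":0,"rz":-1},{"claw":0,"x":0,"y":0,"z":0,"rx":0,"ry":0,"rz":-1}]'
python3 -m crank '[{"claw":0,"x":1,"y":1,"z":0,"rx":0,"ry":0,"rz":-1},{"claw":0,"x":1,"y":1,"z":0,"rx":0,"ry":0,"rz":-0.16},{"claw":0,"x":0.5,"y":0,"z":0,"rx":0,"ry":0,"rz":0},{"claw":0,"x":0,"y":0,"z":0,"rx":0,"ry":0,"rz":0},{"claw":0,"x":0,"y":0,"z":0,"rx":0,"ry":0,"rz":0}]'
python3 - <<'E'
from rel import *
from fit import *
show()
im,d,K,k1,T=cam('wrist');P=cloud(d,K,k1,T);save('wrist2.png',im);np.savez('wrist2.npz',im=im,P=P)
for n in ['carrier','small_vial']:
    for rr in robot.cut_out('wrist',n)[:2]:
        c=carrier(P,rr['region']);print(n,rr['conf'],rr['extent'],c,nest(np.array(c[0])/1e3))
E
```

```text
time: 4.25
position: [0.6051, -0.0001, 0.2314]
ee_rot: [0.086, 0.996, -0.0, 0.0]
ft_force: [-0.0, 0.2, 0.9]
gripper_width: 0.003
finger_force: 0.0
time: 4.88
position: [0.5397, 0.0669, 0.2315]
ee_rot: [0.038, 0.999, -0.0, 0.001]
ft_force: [-0.2, 0.5, 0.6]
gripper_width: 0.0
finger_force: 0.0
t 4.88 tcp nest mm [-11.6  30.1] z 231.5 toolx deg vs -nestx 359.88 down [ 1.4e-03 -6.0e-04 -1.0e+00] F [-0.2  0.5  0.6] w 0.0
carrier 0.62 [301.2, 185.1, 90.8, 59.0] ((548.9364624023438, 88.90391540527344), (76.57762145996094, 39.4387321472168), 71.95197296142578, np.float64(0.02877677025321861)) [-0.00395885  0.05275562]
carrier 0.6 [358.7, 0.0, 145.4, 65.7] ((384.1045227050781, 171.92625427246094), (51.139190673828125, 108.59082794189453), 9.793404579162598, np.float64(0.0235557116594196)) [-0.17445655  0.12341547]
small_vial 0.96 [147.8, 161.4, 35.8, 21.2] ((491.502197265625, -64.51493835449219), (17.50493812561035, 18.056276321411133), 87.0817642211914, np.float64(0.05174610183775661)) [-0.04994047 -0.10447583]
```

View pics/wrist2.png

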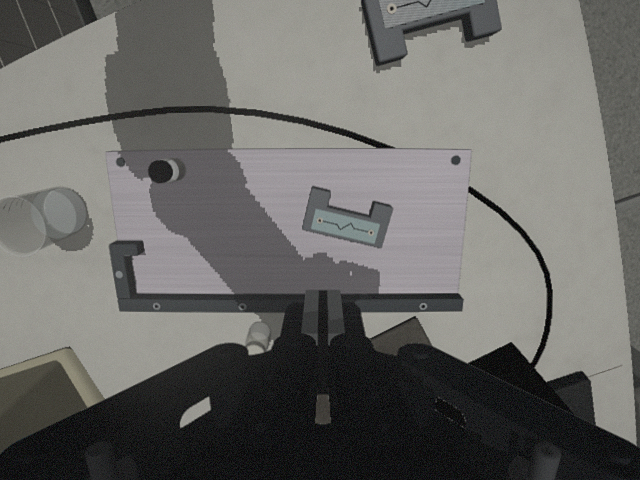

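The whole nest is now in view: rail along v≈303 (u 120–463), stop and lip at (125,265), carrier at (348,217) with its notch away from the rail, vial at (165,170). I'll check the nest fit against this picture.

```bash
python3 - <<'E'
from rel import *
f=np.load('wrist2.npz');P=f['P'];g=f['im'].astype(int).max(2)
q=(P[...,:2]-O)@N*1e3; z=P[...,2]*1e3
m=(abs(z-28)<3.5)&(g<110)
a=q[m&(q[...,0]>60)&(q[...,0]<100)&(abs(q[...,1])<190)]
print('rail y',np.percentile(a[:,1],[.3,99.7]))
for lo,hi in [(-140,-60),(-60,-20),(60,110),(110,165)]:
    b=a[(a[:,1]>lo)&(a[:,1]<hi)]; 
    if len(b): print('rail x',lo,np.percentile(b[:,0],[2,98]),len(b))
b=q[m&(q[...,0]>15)&(q[...,0]<65)&(q[...,1]<-130)&(q[...,1]>-185)]
print('stop+lip x min',np.percentile(b[:,0],1),'y',np.percentile(b[:,1],[1,99]))
b2=b[b[:,0]>38];print('stop y',np.percentile(b2[:,1],[2,98]))
d=q[(abs(z-12)<3)&(g>130)&(abs(q[...,1])<185)&(q[...,0]>-90)&(q[...,0]<70)]
print('deck',np.percentile(d,[.3,99.7],axis=0))
E
```

```text
rail y [-171.63192206  165.42614402]
rail x -140 [75.27979588 88.55466582] 1085
rail x -60 [75.00567841 88.65552921] 578
rail x 60 [74.9979486  88.36959843] 683
rail x 110 [75.23169155 88.60445353] 769
stop+lip x min 18.96354818374837 y [-172.02501949 -144.85805055]
stop y [-171.74684325 -158.30090654]
deck [[ -64.76063291 -170.71255386]
 [  69.45510642  166.19180641]]
```

```bash
sed -i 's/O=np.array.*;yaw/O=np.array([.548,.034]);yaw/' rel.py
python3 -m crank '[{"claw":0,"x":0.6,"y":0.43,"z":0.7,"rx":0,"ry":0,"rz":0},{"claw":0,"x":0.6,"y":0.43,"z":0.7,"rx":0,"ry":0,"rz":0},{"claw":0,"x":0,"y":0,"z":1,"rx":0,"ry":0,"rz":0},{"claw":0,"x":0,"y":0,"z":1,"rx":0,"ry":0,"rz":0},{"claw":0,"x":0,"y":0,"z":1,"rx":0,"ry":0,"rz":0},{"claw":0,"x":0,"y":0,"z":1,"rx":0,"ry":0,"rz":0},{"claw":0,"x":0,"y":0,"z":0.6,"rx":0,"ry":0,"rz":0},{"claw":0,"x":0,"y":0,"z":0,"rx":0,"ry":0,"rz":0},{"claw":0,"x":0,"y":0,"z":0,"rx":0,"ry":0,"rz":0}]'
python3 rel.py
```

```text
time: 6.15
position: [0.5052, 0.0967, 0.0517]
ee_rot: [0.037, 0.999, 0.0, 0.001]
ft_force: [0.3, 1.0, 0.3]
gripper_width: -0.004
finger_force: 0.0
t 6.15 tcp nest mm [-47.3  59.4] z 51.7 toolx deg vs -nestx 359.99 down [ 1.e-03  2.e-04 -1.e+00] F [0.3 1.  0.3] w -0.004
```

```bash
python3 -m crank '[{"claw":0,"x":0,"y":-0.04,"z":0.6,"rx":0,"ry":0,"rz":0},{"claw":0,"x":0,"y":0,"z":0.54,"rx":0,"ry":0,"rz":0},{"claw":0,"x":0,"y":0,"z":0,"rx":0,"ry":0,"rz":0},{"claw":0,"x":0,"y":0,"z":0,"rx":0,"ry":0,"rz":0}]'
python3 - <<'E'
from rel import *
show()
im,d,K,k1,T=cam('wrist');save('wrist3.png',im)
E
```

```text
time: 6.65
position: [0.5046, 0.0957, 0.0174]
ee_rot: [0.037, 0.999, 0.0, 0.0]
ft_force: [-0.2, 0.2, 0.4]
gripper_width: 0.001
finger_force: 0.0
t 6.65 tcp nest mm [-47.9  58.3] z 17.4 toolx deg vs -nestx 0.03 down [ 4.e-04  1.e-04 -1.e+00] F [-0.2  0.2  0.4] w 0.001
```

View pics/wrist3.png

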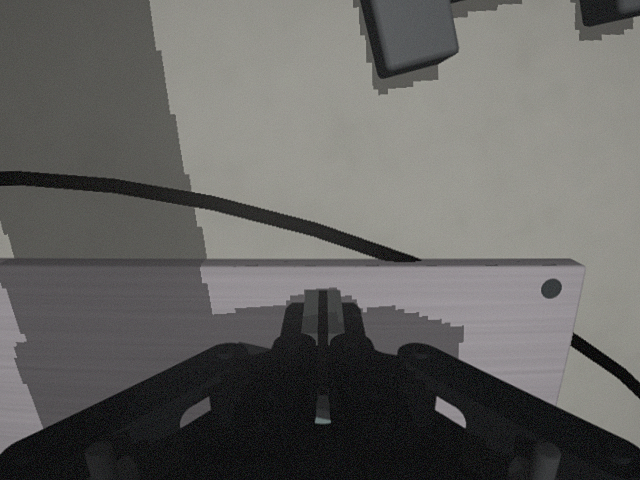

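```bash
python3 -m crank '[{"claw":0,"x":-0.3,"y":0,"z":0,"rx":0,"ry":0,"rz":0},{"claw":0,"x":-0.3,"y":0,"z":0,"rx":0,"ry":0,"rz":0},{"claw":0,"x":-0.2,"y":0,"z":0,"rx":0,"ry":0,"rz":0},{"claw":0,"x":-0.2,"y":0,"z":0,"rx":0,"ry":0,"rz":0},{"claw":0,"x":-0.15,"y":0,"z":0,"rx":0,"ry":0,"rz":0},{"claw":0,"x":-0.15,"y":0,"z":0,"rx":0,"ry":0,"rz":0},{"claw":0,"x":-0.15,"y":0,"z":0,"rx":0,"ry":0,"rz":0},{"claw":0,"x":-0.15,"y":0,"z":0,"rx":0,"ry":0,"rz":0},{"claw":0,"x":-0.15,"y":0,"z":0,"rx":0,"ry":0,"rz":0},{"claw":0,"x":0,"y":0,"z":0,"rx":0,"ry":0,"rz":0}]'
cat > look.py <<'E'
import sys
from rel import *
from fit import *
show()
im,d,K,k1,T=cam('side');P=cloud(d,K,k1,T)
save(sys.argv[1],cv2.resize(im[150:350,220:460],None,fx=2.5,fy=2.5))
for rr in robot.cut_out('side','carrier')[:3]:
    c=carrier(P,rr['region']);print(round(rr['conf'],2),rr['extent'],np.round(c[1],1),'long axis',round(c[2],1),'z',c[3].round(4),'nest mm',(nest(np.array(c[0])/1e3)*1e3).round(1))
E
python3 look.py s1.png
```

```text
time: 7.95
position: [0.5575, 0.0916, 0.0172]
ee_rot: [0.037, 0.999, 0.0, 0.001]
ft_force: [0.5, 0.2, 0.1]
gripper_width: -0.003
finger_force: 0.0
t 7.95 tcp nest mm [ 5.3 58.2] z 17.2 toolx deg vs -nestx 0.0 down [ 1.1e-03  3.0e-04 -1.0e+00] F [0.5 0.2 0.1] w -0.003
0.84 [330.5, 292.9, 36.2, 38.2] [76.1 39. ] long axis 78.3 z 0.0294 nest mm [24.8 55.1]
0.67 [268.9, 286.8, 12.0, 24.0] [15.8 18. ] long axis 44.7 z 0.0416 nest mm [126.2 -32.2]
0.62 [422.5, 262.3, 72.0, 58.2] [ 59.  109.6] long axis 11.8 z 0.0239 nest mm [-177.6  123.2]
```

View pics/s1.png

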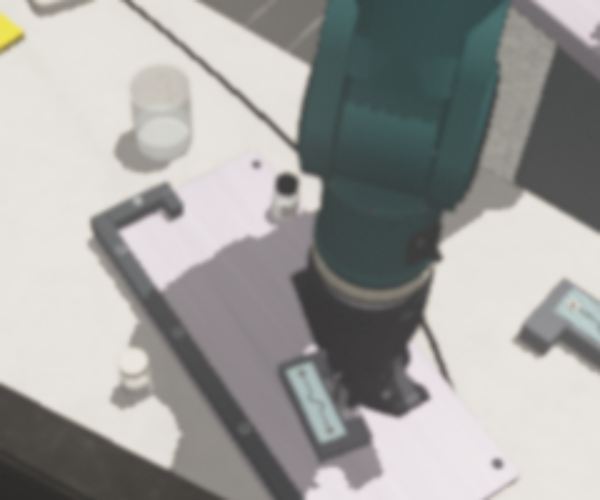

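Carrier at about (315,405) of the crop: it is turning into alignment (7.5° left), the finger is in the notch and nothing else is touched. I'll continue pushing.

```bash
python3 -m crank '[{"claw":0,"x":-0.15,"y":0,"z":0,"rx":0,"ry":0,"rz":0},{"claw":0,"x":-0.15,"y":0,"z":0,"rx":0,"ry":0,"rz":0},{"claw":0,"x":-0.15,"y":0,"z":0,"rx":0,"ry":0,"rz":0},{"claw":0,"x":-0.15,"y":0,"z":0,"rx":0,"ry":0,"rz":0},{"claw":0,"x":-0.15,"y":0,"z":0,"rx":0,"ry":0,"rz":0},{"claw":0,"x":-0.15,"y":0,"z":0,"rx":0,"ry":0,"rz":0},{"claw":0,"x":-0.1,"y":0,"z":0,"rx":0,"ry":0,"rz":0},{"claw":0,"x":0,"y":0,"z":0,"rx":0,"ry":0,"rz":0}]'
python3 look.py s2.png
python3 -m crank '[{"claw":0,"x":-0.05,"y":0,"z":0,"rx":0,"ry":0,"rz":0},{"claw":0,"x":0,"y":0,"z":0,"rx":0,"ry":0,"rz":0}]'; python3 rel.py
```

```text
time: 9.05
position: [0.5871, 0.0895, 0.0171]
ee_rot: [0.037, 0.999, 0.0, 0.0]
ft_force: [-0.6, -0.9, 0.4]
gripper_width: -0.001
finger_force: 0.0
t 9.05 tcp nest mm [34.9 58.2] z 17.1 toolx deg vs -nestx 0.02 down [ 6.e-04  2.e-04 -1.e+00] F [-0.6 -0.9  0.4] w -0.001
0.79 [316.1, 298.7, 39.3, 42.1] [78.9 41.9] long axis 87.6 z 0.029 nest mm [55.6 55. ]
0.69 [425.2, 261.1, 69.8, 58.4] [ 58.  109.1] long axis 11.2 z 0.024 nest mm [-177.4  123.2]
time: 9.4
position: [0.5881, 0.0894, 0.0171]
ee_rot: [0.037, 0.999, -0.0, -0.0]
ft_force: [-1.6, -0.9, 0.5]
gripper_width: -0.006
finger_force: 0.1
t 9.4 tcp nest mm [35.9 58.2] z 17.1 toolx deg vs -nestx 0.03 down [-0. -0. -1.] F [-1.6 -0.9  0.5] w -0.006
```

```bash
python3 -m crank '[{"claw":0,"x":-0.05,"y":0,"z":0,"rx":0,"ry":0,"rz":0},{"claw":0,"x":0,"y":0,"z":0,"rx":0,"ry":0,"rz":0}]'|sed -n 2,4p;  python3 -m crank '[{"claw":0,"x":-0.05,"y":0,"z":0,"rx":0,"ry":0,"rz":0},{"claw":0,"x":0,"y":0,"z":0,"rx":0,"ry":0,"rz":0}]'|sed -n 2,4p; python3 rel.py
```

```text
position: [0.5893, 0.0891, 0.0171]
ee_rot: [0.037, 0.999, -0.0, -0.0]
ft_force: [-1.8, -0.2, 0.3]
position: [0.5913, 0.089, 0.0171]
ee_rot: [0.037, 0.999, -0.0, 0.0]
ft_force: [-0.1, -0.0, -0.0]
t 9.9 tcp nest mm [39.1 58. ] z 17.1 toolx deg vs -nestx 0.01 down [ 2.e-04 -1.e-04 -1.e+00] F [-0.1 -0.  -0. ] w 0.001
```

```bash
python3 -m crank '[{"claw":0,"x":-0.05,"y":0,"z":0,"rx":0,"ry":0,"rz":0},{"claw":0,"x":0,"y":0,"z":0,"rx":0,"ry":0,"rz":0}]'|sed -n 2,4p; python3 rel.py; python3 look.py s3.png;  python3 -m crank '[{"claw":0,"x":-0.05,"y":0,"z":0,"rx":0,"ry":0,"rz":0},{"claw":0,"x":0,"y":0,"z":0,"rx":0,"ry":0,"rz":0}]'|sed -n 2,4p; python3 rel.py
```

```text
position: [0.5913, 0.089, 0.017]
ee_rot: [0.037, 0.999, -0.0, -0.001]
ft_force: [-4.4, 1.0, 2.7]
t 10.15 tcp nest mm [39.2 58. ] z 17.0 toolx deg vs -nestx 0.04 down [-2.3e-03 -6.0e-04 -1.0e+00] F [-4.4  1.   2.7] w 0.006
t 10.15 tcp nest mm [39.2 58. ] z 17.0 toolx deg vs -nestx 0.04 down [-2.3e-03 -6.0e-04 -1.0e+00] F [-4.4  1.   2.7] w 0.006
0.73 [426.3, 261.0, 68.0, 57.8] [ 59.7 108.9] long axis 11.6 z 0.024 nest mm [-178.1  123. ]
0.55 [315.0, 299.8, 42.0, 40.5] [77.2 41.8] long axis 88.1 z 0.0292 nest mm [57.9 55.9]
position: [0.5913, 0.0889, 0.0168]
ee_rot: [0.036, 0.999, -0.001, -0.002]
ft_force: [-6.5, 0.9, 4.5]
t 10.5 tcp nest mm [39.2 58. ] z 16.8 toolx deg vs -nestx 0.06 down [-0.005  -0.0012 -1.    ] F [-6.5  0.9  4.5] w -0.003
```

View pics/s3.png

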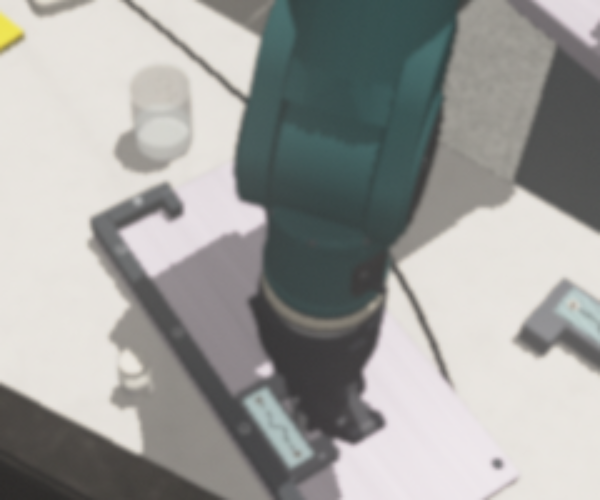

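Carrier is flat against the rail at about (278,425), with contact at TCP x = 39 and ~6 N preload. I'll drag it along now.

```bash
python3 -m crank '[{"claw":0,"x":0,"y":-0.2,"z":0,"rx":0,"ry":0,"rz":0},{"claw":0,"x":0,"y":-0.2,"z":0,"rx":0,"ry":0,"rz":0},{"claw":0,"x":0,"y":-0.2,"z":0,"rx":0,"ry":0,"rz":0},{"claw":0,"x":0,"y":-0.3,"z":0,"rx":0,"ry":0,"rz":0},{"claw":0,"x":0,"y":-0.3,"z":0,"rx":0,"ry":0,"rz":0},{"claw":0,"x":0,"y":-0.3,"z":0,"rx":0,"ry":0,"rz":0},{"claw":0,"x":0,"y":0,"z":0,"rx":0,"ry":0,"rz":0}]'|sed -n 2,4p; python3 look.py s4.png
```

```text
position: [0.5882, 0.0453, 0.0164]
ee_rot: [0.036, 0.999, 0.001, -0.002]
ft_force: [-6.5, 3.3, 2.1]
t 11.38 tcp nest mm [39.2 14.3] z 16.4 toolx deg vs -nestx 0.08 down [-0.0043  0.0012 -1.    ] F [-6.5  3.3  2.1] w 0.002
0.7 [302.4, 282.7, 42.2, 40.4] [75.8 39.1] long axis 85.7 z 0.0294 nest mm [55.1 15. ]
```

```bash
python3 -m crank '[{"claw":0,"x":0,"y":-0.3,"z":0,"rx":0,"ry":0,"rz":0},{"claw":0,"x":0,"y":-0.3,"z":0,"rx":0,"ry":0,"rz":0},{"claw":0,"x":0,"y":-0.3,"z":0,"rx":0,"ry":0,"rz":0},{"claw":0,"x":0,"y":-0.3,"z":0,"rx":0,"ry":0,"rz":0},{"claw":0,"x":0,"y":-0.3,"z":0,"rx":0,"ry":0,"rz":0},{"claw":0,"x":0,"y":-0.3,"z":0,"rx":0,"ry":0,"rz":0},{"claw":0,"x":0,"y":-0.3,"z":0,"rx":0,"ry":0,"rz":0},{"claw":0,"x":0,"y":-0.3,"z":0,"rx":0,"ry":0,"rz":0},{"claw":0,"x":0,"y":-0.3,"z":0,"rx":0,"ry":0,"rz":0},{"claw":0,"x":0,"y":-0.3,"z":0,"rx":0,"ry":0,"rz":0},{"claw":0,"x":0,"y":-0.3,"z":0,"rx":0,"ry":0,"rz":0},{"claw":0,"x":0,"y":0,"z":0,"rx":0,"ry":0,"rz":0}]'|sed -n 2,4p; python3 look.py s5.png
```

```text
position: [0.5809, -0.0541, 0.0163]
ee_rot: [0.036, 0.999, 0.0, -0.002]
ft_force: [-6.1, 2.0, 0.5]
t 12.97 tcp nest mm [ 39.3 -85.5] z 16.3 toolx deg vs -nestx 0.04 down [-4.7e-03  7.0e-04 -1.0e+00] F [-6.1  2.   0.5] w -0.001
0.88 [422.6, 260.3, 71.6, 59.5] [ 59.3 109.2] long axis 11.3 z 0.0239 nest mm [-177.6  123.2]
0.7 [256.3, 209.5, 167.4, 168.5] [337.  156.2] long axis 85.8 z 0.0135 nest mm [12.3 -0. ]
0.68 [277.0, 245.2, 35.9, 34.6] [77.  38.9] long axis 86.2 z 0.0294 nest mm [ 55.4 -84.7]
```

View pics/s5.png

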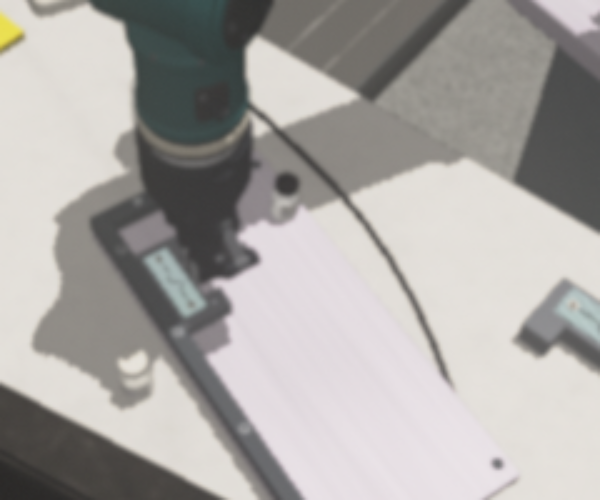

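The carrier lies flush on the rail at about (175,280), ~33 mm short of the stop, with the vials clear. Slower from here.

```bash
python3 -m crank '[{"claw":0,"x":0,"y":-0.15,"z":0,"rx":0,"ry":0,"rz":0},{"claw":0,"x":0,"y":-0.15,"z":0,"rx":0,"ry":0,"rz":0},{"claw":0,"x":0,"y":-0.15,"z":0,"rx":0,"ry":0,"rz":0},{"claw":0,"x":0,"y":-0.15,"z":0,"rx":0,"ry":0,"rz":0},{"claw":0,"x":0,"y":-0.15,"z":0,"rx":0,"ry":0,"rz":0},{"claw":0,"x":0,"y":-0.15,"z":0,"rx":0,"ry":0,"rz":0},{"claw":0,"x":0,"y":0,"z":0,"rx":0,"ry":0,"rz":0}]'|sed -n 2,4p;python3 rel.py;  python3 -m crank '[{"claw":0,"x":0,"y":-0.1,"z":0,"rx":0,"ry":0,"rz":0},{"claw":0,"x":0,"y":-0.1,"z":0,"rx":0,"ry":0,"rz":0},{"claw":0,"x":0,"y":0,"z":0,"rx":0,"ry":0,"rz":0}]'|sed -n 2,4p;  python3 look.py s6.png
```

```text
position: [0.5789, -0.0802, 0.0163]
ee_rot: [0.036, 0.999, 0.001, -0.002]
ft_force: [-4.8, 2.4, 0.4]
t 13.95 tcp nest mm [  39.3 -111.6] z 16.3 toolx deg vs -nestx 0.08 down [-0.0047  0.0015 -1.    ] F [-4.8  2.4  0.4] w 0.002
position: [0.5785, -0.0858, 0.0163]
ee_rot: [0.036, 0.999, 0.001, -0.002]
ft_force: [-6.0, 3.6, 0.0]
t 14.32 tcp nest mm [  39.3 -117.3] z 16.3 toolx deg vs -nestx 0.1 down [-0.0047  0.0018 -1.    ] F [-6.   3.6  0. ] w 0.002
0.72 [423.0, 260.5, 71.1, 60.0] [ 59.5 109.3] long axis 11.5 z 0.0239 nest mm [-177.5  123.3]
```

```bash
for i in 1; do python3 -m crank '[{"claw":0,"x":0,"y":-0.07,"z":0,"rx":0,"ry":0,"rz":0},{"claw":0,"x":0,"y":-0.07,"z":0,"rx":0,"ry":0,"rz":0},{"claw":0,"x":0,"y":0,"z":0,"rx":0,"ry":0,"rz":0}]'|sed -n 4p; python3 rel.py;  python3 -m crank '[{"claw":0,"x":0,"y":-0.07,"z":0,"rx":0,"ry":0,"rz":0},{"claw":0,"x":0,"y":0,"z":0,"rx":0,"ry":0,"rz":0}]'|sed -n 4p;  python3 rel.py; done;  python3 -m crank '[{"claw":0,"x":0,"y":-0.07,"z":0,"rx":0,"ry":0,"rz":0},{"claw":0,"x":0,"y":0,"z":0,"rx":0,"ry":0,"rz":0}]'|sed -n 4p;  python3 look.py s7.png
```

```text
ft_force: [-5.7, 4.5, 0.4]
t 14.8 tcp nest mm [  39.3 -121.4] z 16.2 toolx deg vs -nestx 0.1 down [-0.0047  0.0018 -1.    ] F [-5.7  4.5  0.4] w 0.003
ft_force: [-5.6, 4.2, 0.4]
t 15.05 tcp nest mm [  39.3 -123.6] z 16.2 toolx deg vs -nestx 0.1 down [-0.0047  0.0018 -1.    ] F [-5.6  4.2  0.4] w 0.002
ft_force: [-5.6, 3.8, -0.2]
t 15.3 tcp nest mm [  39.3 -125.5] z 16.2 toolx deg vs -nestx 0.1 down [-0.0047  0.002  -1.    ] F [-5.6  3.8 -0.2] w -0.0
0.96 [267.4, 232.2, 38.2, 34.7] [76.4 37.6] long axis 87.9 z 0.0296 nest mm [  56.5 -119.4]
0.79 [424.5, 261.3, 68.3, 60.3] [ 59.5 108.9] long axis 10.7 z 0.024 nest mm [-177.5  123.1]
```

```bash
python3 -m crank '[{"claw":0,"x":0,"y":-0.07,"z":0,"rx":0,"ry":0,"rz":0},{"claw":0,"x":0,"y":0,"z":0,"rx":0,"ry":0,"rz":0}]'|sed -n 4p; python3 rel.py;  python3 -m crank '[{"claw":0,"x":0,"y":-0.07,"z":0,"rx":0,"ry":0,"rz":0},{"claw":0,"x":0,"y":0,"z":0,"rx":0,"ry":0,"rz":0}]'|sed -n 4p;  python3 look.py s8.png
```

```text
ft_force: [-5.0, 7.5, -0.4]
t 15.65 tcp nest mm [  39.3 -125.7] z 16.2 toolx deg vs -nestx 0.18 down [-0.0042  0.0041 -1.    ] F [-5.   7.5 -0.4] w 0.004
ft_force: [-5.8, 9.3, 0.0]
t 15.9 tcp nest mm [  39.3 -125.9] z 16.2 toolx deg vs -nestx 0.25 down [-0.0038  0.0062 -1.    ] F [-5.8  9.3  0. ] w -0.001
0.75 [267.8, 231.5, 35.4, 36.1] [77.4 39.3] long axis 87.7 z 0.0294 nest mm [  56.7 -119.3]
0.71 [423.9, 259.3, 68.5, 60.6] [ 58.6 109.2] long axis 11.5 z 0.0239 nest mm [-177.6  123.3]
```

View pics/s8.png

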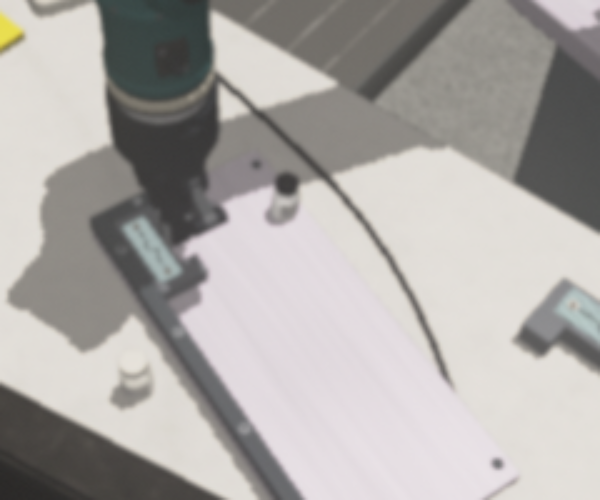

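Carrier is in the corner at about (150,250), with forces rising against both guides. I'll unload both directions together, then back straight out of the notch.

```bash
python3 -m crank '[{"claw":0,"x":0.03,"y":0.05,"z":0,"rx":0,"ry":0,"rz":0},{"claw":0,"x":0.03,"y":0.05,"z":0,"rx":0,"ry":0,"rz":0},{"claw":0,"x":0.03,"y":0.04,"z":0,"rx":0,"ry":0,"rz":0},{"claw":0,"x":0,"y":0,"z":0,"rx":0,"ry":0,"rz":0}]'|sed -n 4p; python3 rel.py; python3 -m crank '[{"claw":0,"x":0.05,"y":0.02,"z":0,"rx":0,"ry":0,"rz":0},{"claw":0,"x":0.05,"y":0.05,"z":0,"rx":0,"ry":0,"rz":0},{"claw":0,"x":0.1,"y":0.05,"z":0,"rx":0,"ry":0,"rz":0},{"claw":0,"x":0.2,"y":0.05,"z":0,"rx":0,"ry":0,"rz":0},{"claw":0,"x":0.4,"y":0,"z":0,"rx":0,"ry":0,"rz":0},{"claw":0,"x":0.3,"y":0,"z":0,"rx":0,"ry":0,"rz":0},{"claw":0,"x":0,"y":0,"z":0,"rx":0,"ry":0,"rz":0}]'|sed -n 4p; python3 rel.py
```

```text
ft_force: [-1.2, 6.2, -3.0]
t 16.5 tcp nest mm [  39.3 -125.7] z 16.8 toolx deg vs -nestx 0.09 down [ 3.0e-04  1.8e-03 -1.0e+00] F [-1.2  6.2 -3. ] w 0.001
ft_force: [0.3, 0.1, -0.1]
t 17.38 tcp nest mm [   4.7 -122.4] z 17.0 toolx deg vs -nestx 0.03 down [-1.8e-03 -4.0e-04 -1.0e+00] F [ 0.3  0.1 -0.1] w 0.0
```

```bash
python3 -m crank '[{"claw":0,"x":0,"y":0,"z":-0.5,"rx":0,"ry":0,"rz":0},{"claw":0,"x":0,"y":0,"z":-1,"rx":0,"ry":0,"rz":0},{"claw":0,"x":0,"y":0,"z":-1,"rx":0,"ry":0,"rz":0},{"claw":0,"x":0,"y":0,"z":-1,"rx":0,"ry":0,"rz":0},{"claw":0,"x":0,"y":0,"z":-1,"rx":0,"ry":0,"rz":0},{"claw":0,"x":0,"y":0,"z":-1,"rx":0,"ry":0,"rz":0},{"claw":0,"x":0,"y":0,"z":-1,"rx":0,"ry":0,"rz":0},{"claw":0,"x":0.8,"y":0.5,"z":-0.5,"rx":0,"ry":0,"rz":0},{"claw":0,"x":0,"y":0,"z":0,"rx":0,"ry":0,"rz":0},{"claw":0,"x":0,"y":0,"z":0,"rx":0,"ry":0,"rz":0}]'|sed -n 4p
python3 - <<'E'
from rel import *
from fit import *
show()
im,d,K,k1,T=cam('wrist');P=cloud(d,K,k1,T)
for rr in robot.cut_out('wrist','carrier')[:3]:
    c=carrier(P,rr['region']);print(round(rr['conf'],2),rr['extent'],c,(nest(np.array(c[0])/1e3)*1e3).round(1))
q=(P[...,:2]-O)@N*1e3; z=P[...,2]*1e3; g=im.astype(int).max(2)
a=q[(abs(z-28)<4)&(q[...,0]>60)&(q[...,0]<100)&(g<110)&(q[...,1]>-60)&(q[...,1]<60)];print('rail x',np.percentile(a[:,0],[2,98]))
b=q[(abs(z-28)<4)&(q[...,1]<-130)&(q[...,1]>-190)&(q[...,0]>34)&(q[...,0]<65)];print('stop y',np.percentile(b[:,1],[2,98]))
pts=np.argwhere((abs(z-28)<4)&(abs(q[...,1]+118)<50)&(abs(q[...,0]-56)<40)); v0,u0=pts.min(0)-15; v1,u1=pts.max(0)+15
print(u0,v0,u1,v1)
cr=im[max(v0,0):v1,max(u0,0):u1]; save('fin.png',cv2.resize(cr,None,fx=5,fy=5,interpolation=cv2.INTER_CUBIC)[:600,:800])
E
```

```text
ft_force: [-1.0, -0.5, 0.4]
t 18.62 tcp nest mm [ -17.2 -107.5] z 227.6 toolx deg vs -nestx 0.02 down [ 1.2e-03 -5.0e-04 -1.0e+00] F [-1.  -0.5  0.4] w -0.001
0.86 [518.5, 0.0, 121.5, 75.8] ((381.1263732910156, 166.11898803710938), (56.93854522705078, 100.64569091796875), 11.002573013305664, np.float64(0.023904843071763226)) [-176.1  119.5]
0.69 [268.3, 264.0, 83.8, 41.0] ((594.92529296875, -88.67013549804688), (77.06629180908203, 41.50315475463867), 86.76869201660156, np.float64(0.02838469375714233)) [  55.8 -118.9]
rail x [75.99025421 89.16289092]
stop y [-169.84410967 -131.2197868 ]
242 235 378 334
```

View pics/fin.png

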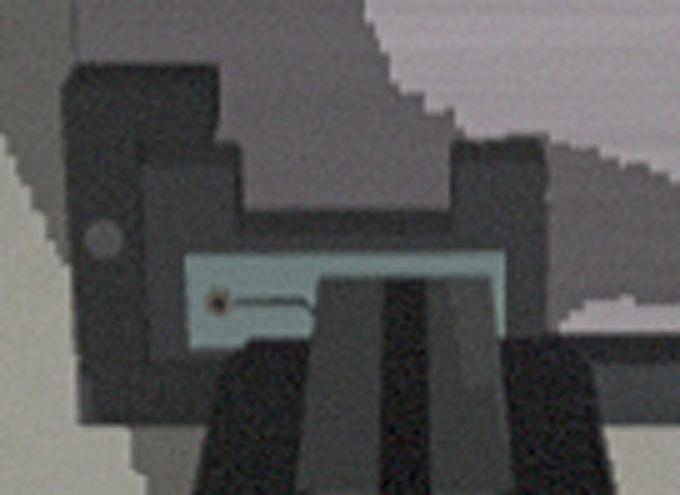

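The picture shows the carrier against the stop (u≈145) and the rail (v≈355) with its notch facing away. It measures (55.8, -118.9) against home (56, -118), and the vials are untouched. Handing in.

```bash
python3 -c "
from station import robot
print(robot.sign_off())"
```

```text
the job is handed in; nothing more can be done
None
```

The job is handed in: the carrier is in the corner pocket against both rail and stop, about 1 mm from home by the wrist camera, with its notch facing away from the rail, the fingers clear, and no sign in the pictures that the vials or beaker moved; no verdict came back.

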